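# Slide the tall offcut crate home into its bay

### The job

The tall, heavy crate of offcuts is standing out on the bench. Push it low down, within the bottom third of its height, so that it slides along the bench without tipping, until it stands fully home in its bay: square and flat against the bay's back stop, between the two side cleats. Do not lift it or push it by its upper part or carrying bar, leave the other things where they stand, and finish clear of it.

Things in the scene. Friction and masses are not known exactly. Their poses are not given: they have to be found in the camera images.
- crate: Tall plywood crate of offcuts, upright, 1 to 1.9 kg. 80 mm along x, 130 along y, walls 180 high; carrying bar along y over its middle, up to 220 mm high. Origin: centre of its underside; z up. x points away from the robot, towards the bay: the plain 130 mm wide face at x = -40 mm is the one to push. Pushed low it slides, pushed in its upper half it tips. Starts 110 to 140 mm short of home.
- bay: Wooden U fixed to the bench, open to the robot (-x), no floor. Origin: on the bench, where the crate's origin is when home; x points into the bay. Stop face at x = +40 mm, 60 high. Cleats 40 high, 22 thick, inner faces at y = +-73 mm (8 mm play a side) from x = +40 to -10, then flared to a mouth some 195 mm wide at x = -50. Crate starts up to 25 mm off its centre line, turned up to 0.25 rad to it.
- glue: Bystander: white glue bottle with a cap, 58 mm diameter, 170 mm tall, near the crate's right side. Origin: centre of its underside.
- jar: Bystander: glass jar with a steel lid, 68 mm diameter, 85 mm tall, left of the bay. Origin: centre of its underside.
- offcut: Bystander: dark wood block 110 x 45 x 30 mm, left of the crate. Origin: centre of its underside.
- tape: Bystander: ring-shaped roll lying flat, 84 mm diameter, 24 mm high, right of the bay. Origin: centre of its underside.
- mallet: Bystander: hammer lying on the left part of the bench.
- driver: Bystander: screwdriver lying on the right part of the bench.
- mug: Bystander: white mug, 80 mm diameter, 95 mm tall, on the right part of the bench. Origin: centre of its underside.

How it is judged:
At the end, for the whole second after the job is handed in: The crate stands upright on the bench, at rest, within 8 mm of fully home along the bay (back against the stop), within 12 mm of its centre line and within about 4.5 degrees of square (x of crate in the frame of bay between -0.008 and 0.006 m and y of crate in the frame of bay between -0.012 and 0.012 m and angle between the x axis of crate and the x axis of bay, either way round below 0.08 rad and angle between crate's own z axis and vertical below 0.03 rad and height (world z) of crate below 0.005 m and linear speed of crate below 0.01 m/s); the robot touches nothing.
It fails at once if the crate is tipped by more than about 9 degrees (angle between crate's own z axis and vertical above 0.16 rad).
It fails at once if the crate is lifted off the bench (height (world z) of crate above 0.012 m).
It fails at once if the crate is pushed with the fingers above about the bottom third of its height (contact force between the fingers and crate above 2 N and height (world z) of the grasp point above 0.09 m).
It fails at once if a bystander is moved by more than 30 mm (distance of any of glue, jar, offcut, tape, mallet, driver, mug from where it was at the start of the episode above 0.03 m).
It also fails if it takes over 38 s, if anything falls off the work surface, if the arm or the gripper's body presses on something with over 40 N, if the wrist force passes 120 N, or if a joint passes its speed limit or range.

### The arm

A 6-joint arm with a two-finger parallel gripper is mounted at the origin on the work surface. World frame = base frame: x ahead of the robot, y to its left, z up, the work surface at z = 0. Lengths are in m, angles in rad, forces in N, time in s.
With the tool pointing down it reaches from about 0.35 to 1 m from the base axis. Payload 7.1 kg.
Tool frame: the origin (TCP) lies at the very end of the fingers, on their centre line; the grasp point (between the pads) lies 19 mm behind it; z points along the fingers, x is the direction in which the jaws open and shut, and the axes are right-handed (so a half turn about z gives the same grasp; the last joint's range is limited). The gripper opens to 85 mm and grips with 20 to 120 N. Pads are 22 mm wide; open, the fingers measure 114 mm over their backs; the gripper's body (76 mm by 85 mm) begins 54 mm behind the grasp point. The pads swing forward as they close: fully open they stand 13 mm farther back than shut.
Start: joints at [-1.132, 0.423, 1.63, -0, 1.089, -0.019], TCP at [0.276, -0.561, 0.231] pointing down, gripper open.
Joint ranges: [-3, 3], [-0.9, 2.11], [0.09, 2.58], [-1.31, 4.45], [0.11, 2.69], [-2.54, 2.54]. Speed limits (rad/s): [2.39, 2.39, 3.01, 3.14, 3.14, 3.14].

### API

Orientations are given as a 3x3 rotation matrix whose columns are the frame's x, y, z axes.
In Python, from rig import get_state, read_camera, hand_in, outline_of gives the robot as it stands.
- The arm moves only by the tool drive_tool, never from a script. Its argument "moves" is a list of rows, each an object with "delta_pos": the shift along the tool's x, y, z in m, a list of three; "spin": the turn about the tool's z in degrees; "grip": the gripper's target within -1 to 1 (shut at 1, half-way at 0, fully open at -1). A call has 1 to 12 rows; each row is the pose to reach, as a shift and turn from the pose commanded when the call began, along the tool's axes at that moment; what a row does not reach only later rows make up. A row lasts 1/8 s, in which the tool goes at most 62.5 mm and 10.7 degrees, less where a joint would pass 70% of its speed; a pose out of reach is approached as far as the arm can. A call with a gripper value outside its range is refused whole. The fingers move at their own pace and stop on an object; "newtons" is the grip in N (left out, the last holds). Time passes only in rows, so rows that repeat a pose let the fingers close. It gives the time, the measured TCP pose, the force and the opening at its end, in the units of the state.
- get_state(): the state, without advancing time (a new reading comes with each control period).
- read_camera(name): name is "side" or "top"; returns a dict with "color" (480x640x3 uint8, red, green, blue), "camera_matrix" (3x3 intrinsics, pixels), "R" (3x3) and "t" (3): a world point X has camera coordinates R X + t. Camera axes: x right, y down, z forward; pixel columns grow to the right and rows downward; lengths in m; the calibration is good to about 2 mm. A picture is of the moment at which its call begins. There is no depth.
- hand_in(): hands the job in, once; it reports no verdict.
Trained networks look in the newest picture that a camera, given by its name, has taken for a name from the list of things; names that differ only in an ending like _2 or _b are one class to them, and where a whole thing is asked for, a point or a joint stands for the part that bears it (a point fixed in the world has none). Each returns a list of dicts, best first, with "p" (0 to 1); they miss things now and then, are a little off and sometimes report something else, mostly with a low value. They report only what shows in the picture. A call takes as long as a camera call.
- outline_of(target, camera): "pixels" (480x640 bool, what is visible of it) and "box" ([centre column, centre row, width, height] in pixels, round what is visible of it).
The state is a dict: "t": time; "q": joint angles; "dq": joint speeds; "tau": joint torques, N m; "tool_pos": TCP position; "ee_rot": TCP orientation; "contact_force": force on the tool from outside, world axes, zero at the start; "torque": the same for the moment, N m; "gripper_width": finger opening in m.
Only numpy, scipy, OpenCV 4.12 (cv2) and the standard library are available. Lean on these libraries where they do the work, as an engineer would, in place of code of your own. Each camera call takes 0.05 s, during which the arm holds its last target.

## Working session

There is one attempt and no reset: what is moved stays moved. The work goes in short steps, Python scripts to look and compute and a tool call to move; the robot and the scene stay as the last step left them, time stands still between calls to the robot, and variables do not carry over. Pictures are saved under pics/ and viewed, and the job is handed in when it is done.

Besides the shell and the picture viewer there is one more tool, called after "Call:" by a JSON object that holds its "op" and its "data", one argument or row to a line. drive_tool: Moves the arm, as the interface text tells. Its arguments: {"type":"object","properties":{"moves":{"type":"array"},"newtons":{"type":"number"}},"required":["moves"]}

```bash
ls; mkdir -p pics; python3 - <<'E'
from rig import *
import cv2,numpy as np
np.set_printoptions(precision=4,suppress=True)
s=get_state();print(s['t'],s['tool_pos'],s['ee_rot'],s['gripper_width'])
for n in('side','top'):
    c=read_camera(n);cv2.imwrite(f'pics/{n}0.png',c['color'][:,:,::-1])
    print(n,c['camera_matrix'],c['R'],c['t'])
    for k in('crate','bay','glue','offcut'):
        for d in outline_of(k,n)[:2]:print(k,d['p'],d['box'],d['pixels'].sum())
E
```

```text
pics
0.0 [ 0.276  -0.5601  0.2305] [[ 0.442  -0.897  -0.0007]
 [-0.897  -0.442   0.0014]
 [-0.0016 -0.     -1.    ]] 0.0854420047360034
side [[504.9613   0.     321.2652]
 [  0.     504.9613 235.5178]
 [  0.       0.       1.    ]] [[ 0.8637  0.5037 -0.0196]
 [ 0.3378 -0.6071 -0.7193]
 [-0.3742  0.6146 -0.6945]] [-0.5228 -0.1789  1.6901]
crate 0.69 [274.8, 228.4, 42.4, 92.8] 3101
bay 0.79 [324.6, 263.4, 58.5, 66.2] 1677
glue 0.86 [250.3, 288.2, 27.8, 57.1] 1062
offcut 0.69 [307.4, 210.3, 30.8, 13.5] 461
top [[498.2792   0.     329.06  ]
 [  0.     498.2792 246.0794]
 [  0.       0.       1.    ]] [[-0.0058 -0.9998  0.0185]
 [-0.9948  0.0039 -0.1015]
 [ 0.1014 -0.0189 -0.9947]] [-0.0033  0.5941  1.1457]
crate 0.83 [378.1, 274.4, 74.1, 58.9] 2722
crate 0.33 [523.1, 226.5, 55.5, 41.4] 1498
bay 0.25 [377.4, 272.8, 77.8, 57.2] 2798
glue 0.57 [451.1, 252.6, 36.1, 34.1] 771
offcut 0.67 [290.4, 291.2, 39.9, 47.4] 914
```

View pics/side0.png

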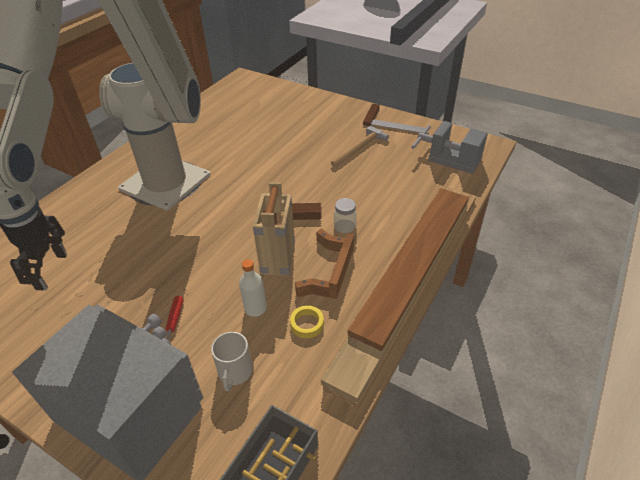

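View pics/top0.png

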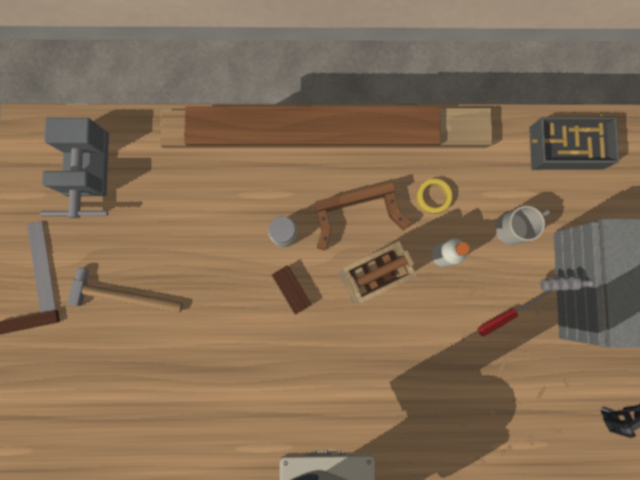

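```bash
python3 - <<'E'
import cv2
a=cv2.imread('pics/top0.png')[160:320,250:490];cv2.imwrite('pics/top0z.png',cv2.resize(a,None,fx=3.3,fy=3.3,interpolation=cv2.INTER_CUBIC))
a=cv2.imread('pics/side0.png')[170:330,220:380];cv2.imwrite('pics/side0z.png',cv2.resize(a,None,fx=3.7,fy=3.7,interpolation=cv2.INTER_CUBIC))
E
```

```text
(no output)
```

View pics/top0z.png

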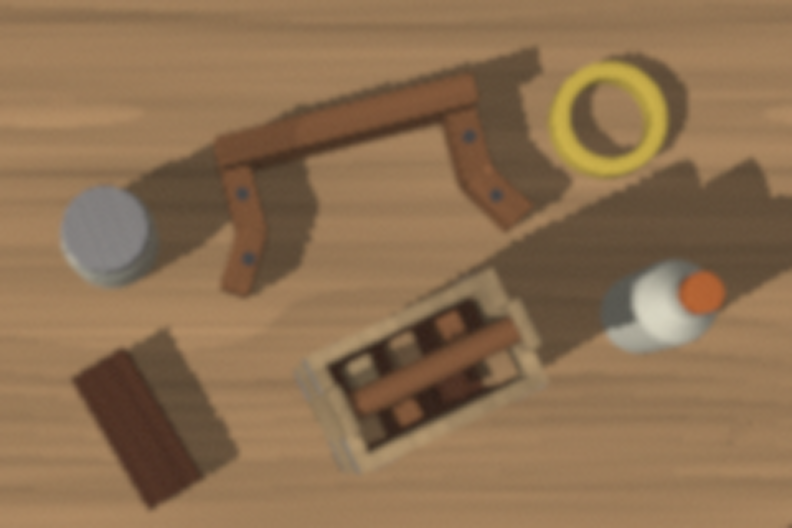

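View pics/side0z.png

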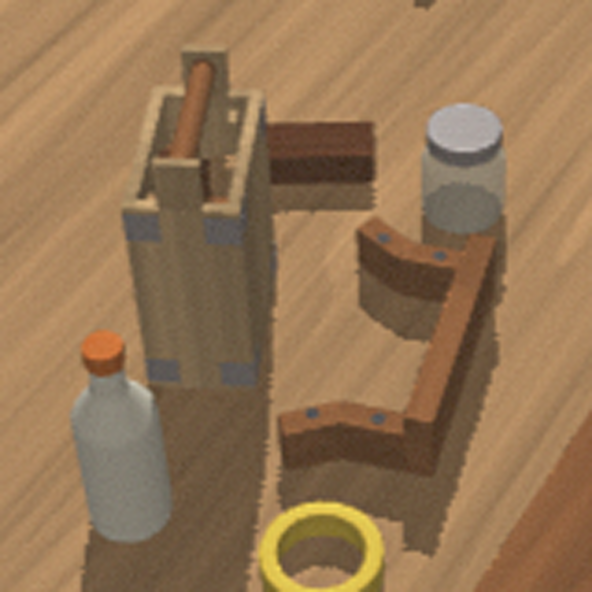

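```bash
cat > h.py <<'E'
from rig import *
import cv2,numpy as np
from scipy.optimize import minimize
np.set_printoptions(precision=4,suppress=True)
def proj(c,X):
    Y=np.asarray(X)@c['R'].T+c['t'];p=Y@c['camera_matrix'].T;return p[:,:2]/p[:,2:]
def unproj(c,p,z):
    K=np.linalg.inv(c['camera_matrix']);d=c['R'].T@(K@np.array([p[0],p[1],1.]));o=-c['R'].T@c['t'];return (o+d*(z-o[2])/d[2])
def prism(poly,h,z0=0):
    poly=np.array(poly,float);n=len(poly)
    return np.vstack([np.c_[poly,np.full(n,z0)],np.c_[poly,np.full(n,h)]])
CR=[prism([(-.04,-.065),(.04,-.065),(.04,.065),(-.04,.065)],.18),prism([(-.011,-.065),(.011,-.065),(.011,.065),(-.011,.065)],.22,.18)]
BAY=[prism([(.04,-.095),(.062,-.095),(.062,.095),(.04,.095)],.06)]
for s in(1,-1):
    BAY+=[prism([(-.01,s*.073),(.04,s*.073),(.04,s*.095),(-.01,s*.095)],.04),prism([(-.05,s*.0975),(-.01,s*.073),(-.01,s*.095),(-.05,s*.1195)],.04)]
def place(V,p):
    c,s=np.cos(p[2]),np.sin(p[2]);W=V.copy();W[:,0]=p[0]+c*V[:,0]-s*V[:,1];W[:,1]=p[1]+s*V[:,0]+c*V[:,1];return W
def sil(c,parts,p,S=4):
    m=np.zeros((480*1,640),np.uint8)
    for V in parts:
        q=proj(c,place(V,p));h=cv2.convexHull(np.round(q*16).astype(np.int32));cv2.fillConvexPoly(m,h,1,shift=4)
    return m>0
def fit(cams,masks,parts,p0):
    def f(u):
        p=np.array(p0)+np.array([.01,.01,.1])*u;r=0
        for c,m in zip(cams,masks):
            s=sil(c,parts,p);r-=(s&m).sum()/(s|m).sum()
        return r
    b=None
    for sd in ([0,0,0],[1,0,.5],[0,1,-.5]):
        q=minimize(f,sd,method='Nelder-Mead',options=dict(initial_simplex=np.array(sd)+np.array([[0,0,0],[2,0,0],[0,2,0],[0,0,2.]])-.5,xatol=.01,fatol=1e-4))
        if b is None or q.fun<b.fun:b=q
    return np.array(p0)+np.array([.01,.01,.1])*b.x,-b.fun
def draw(c,img,parts,p,col):
    for V in parts:
        q=proj(c,place(V,p));n=len(q)//2
        for a,b in [(i,(i+1)%n) for i in range(n)]+[(n+i,n+(i+1)%n) for i in range(n)]+[(i,n+i) for i in range(n)]:
            cv2.line(img,tuple(int(v*8*3) for v in q[a]),tuple(int(v*8*3) for v in q[b]),col,1,cv2.LINE_AA,3)
def overlay(c,items,name,box):
    im=cv2.resize(c['color'][:,:,::-1],None,fx=3,fy=3,interpolation=cv2.INTER_CUBIC)
    for parts,p,col in items:draw(c,im,parts,p,col)
    x0,y0,x1,y1=box;cv2.imwrite(name,im[3*y0:3*y1,3*x0:3*x1])
E
python3 - <<'E'
from h import *
t=read_camera('top');s=read_camera('side')
z=lambda u,v:(250+u/3.3,160+v/3.3)
L=unproj(t,z(216,142),.06);R=unproj(t,z(474,74),.06);print('stop back top corners',L,R,np.linalg.norm(L-R))
A=unproj(t,z(222,168),.06);B=unproj(t,z(478,100),.06);print('stop inner',A,B,np.linalg.norm(A-B))
M=(A+B)/2;th=np.arctan2(*(A-B)[:2][::-1])-np.pi/2;print('th',th)
pb=[M[0]-.04*np.cos(th),M[1]-.04*np.sin(th),th];print(pb)
g=unproj(t,z(425,370),.18);print('crate c',g)
ct=outline_of('crate','top')[0];cs=outline_of('crate','side')[0];bs=outline_of('bay','side')[0]
pc,i=fit([t,s],[ct['pixels'],cs['pixels']],CR,[g[0],g[1],.4]);print('crate',pc,i)
for c,m in((t,ct),(s,cs)):print(fit([c],[m['pixels']],CR,pc))
pf,i=fit([s],[bs['pixels']],BAY,pb);print('bay side',pf,i)
overlay(t,[(CR,pc,(0,255,0)),(BAY,pb,(255,0,0)),(BAY,pf,(0,255,255))],'pics/ovt0.png',(260,160,500,320))
overlay(s,[(CR,pc,(0,255,0)),(BAY,pb,(255,0,0)),(BAY,pf,(0,255,255))],'pics/ovs0.png',(220,160,400,330))
for k,zt in(('glue',.1),('tape',.024),('jar',.085),('offcut',.03)):
    for d in outline_of(k,'top')[:1]:print(k,d['p'],unproj(t,d['box'][:2],zt/2))
    for d in outline_of(k,'side')[:1]:
        b=d['box'];print('   side',d['p'],unproj(s,(b[0],b[1]),zt/2))
E
```

```text
stop back top corners [0.6915 0.0253 0.06  ] [ 0.7399 -0.1574  0.06  ] 0.18903459069002657
stop inner [0.673  0.0212 0.06  ] [ 0.7212 -0.1599  0.06  ] 0.18736362418461883
th 0.2601740635654728
[np.float64(0.6584730122115663), np.float64(-0.07962257739853026), np.float64(0.2601740635654728)]
crate c [ 0.5247 -0.105   0.18  ]
crate [ 0.5243 -0.1051  0.4592] 1.9169326220482836
(array([ 0.524 , -0.1069,  0.4307]), np.float64(0.9642857142857143))
(array([ 0.523 , -0.1031,  0.4725]), np.float64(0.9592164418754014))
bay side [ 0.6587 -0.0766  0.2771] 0.8782562466772993
glue 0.58 [ 0.5741 -0.2896  0.05  ]
   side 0.71 [ 0.5545 -0.2726  0.05  ]
tape 0.68 [ 0.7141 -0.2646  0.012 ]
jar 0.83 [0.6233 0.1006 0.0425]
   side 0.82 [0.6303 0.0962 0.0425]
offcut 0.98 [0.4854 0.0889 0.015 ]
   side 0.64 [0.4984 0.0928 0.015 ]
```

View pics/ovt0.png

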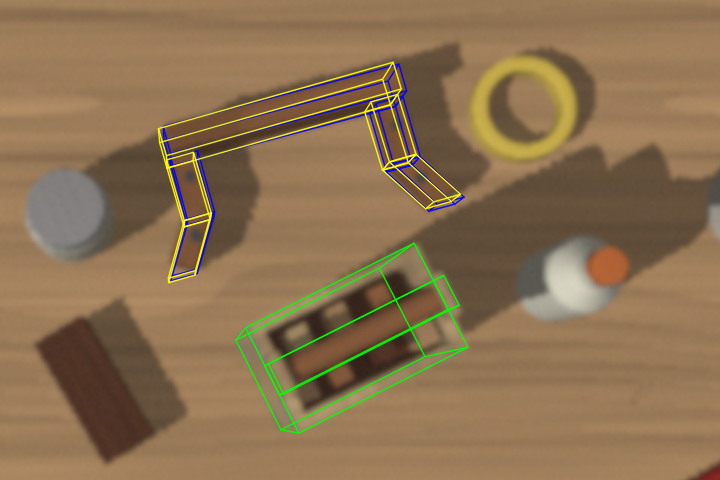

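View pics/ovs0.png

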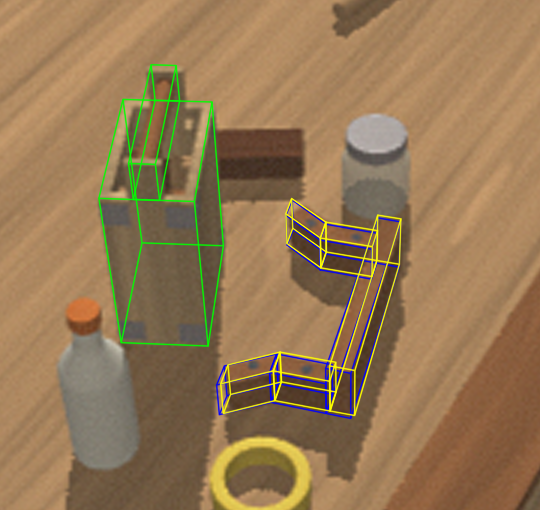

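```bash
cat >> h.py <<'E'
BAYP=np.array([.6586,-.078,.268])
def b2w(x,y):
    c,s=np.cos(BAYP[2]),np.sin(BAYP[2]);return np.array([BAYP[0]+c*x-s*y,BAYP[1]+s*x+c*y])
def rel(p):
    c,s=np.cos(BAYP[2]),np.sin(BAYP[2]);d=np.array(p[:2])-BAYP[:2];return np.array([c*d[0]+s*d[1],-s*d[0]+c*d[1],p[2]-BAYP[2]])
def plan(x,y,z,relyaw=0.):
    s=get_state();R=s['ee_rot'];T=np.r_[b2w(x,y),z]
    yaw=np.arctan2(R[1,0],R[0,0]);print('world',T,'delta',R.T@(T-s['tool_pos']),'spin',-np.degrees((BAYP[2]+relyaw-yaw+np.pi)%(2*np.pi)-np.pi))
E
python3 - <<'E'
from h import *
plan(-.2585,.028,.231);plan(-.2585,.028,.012)
E
```

```text
world [ 0.4019 -0.1195  0.231 ] delta [-0.3402 -0.3077  0.0003] spin -79.12355292187473
world [ 0.4019 -0.1195  0.012 ] delta [-0.3402 -0.3077  0.2193] spin -79.12355292187473
```

Call:
{"op": "drive_tool", "data": {
  "moves": [
    {"delta_pos": [-0.034,-0.031,0],"spin": -8,"grip": -1},
    {"delta_pos": [-0.068,-0.062,0],"spin": -16,"grip": -1},
    {"delta_pos": [-0.102,-0.092,0],"spin": -24,"grip": -1},
    {"delta_pos": [-0.136,-0.123,0],"spin": -32,"grip": -1},
    {"delta_pos": [-0.17,-0.154,0],"spin": -40,"grip": -1},
    {"delta_pos": [-0.204,-0.185,0],"spin": -48,"grip": -1},
    {"delta_pos": [-0.238,-0.215,0],"spin": -56,"grip": -1},
    {"delta_pos": [-0.272,-0.246,0],"spin": -64,"grip": -1},
    {"delta_pos": [-0.306,-0.277,0],"spin": -72,"grip": -1},
    {"delta_pos": [-0.34,-0.308,0],"spin": -79,"grip": -1},
    {"delta_pos": [-0.34,-0.308,0],"spin": -79,"grip": -1}
  ]
}}

```text
t: 2.52
tool_pos: [0.4028, -0.1173, 0.2315]
ee_rot: [[0.964, 0.267, 0.0], [0.267, -0.964, 0.0], [0.0, -0.0, -1.0]]
contact_force: [0.2, 0.2, -1.1]
gripper_width: 0.0856
```

```bash
python3 - <<'E'
from h import *
plan(-.2585,.028,.012)
s=read_camera('side');t=read_camera('top')
overlay(t,[],'pics/t1.png',(250,180,490,370));overlay(s,[],'pics/s1.png',(150,130,400,320))
E
```

```text
world [ 0.4019 -0.1195  0.012 ] delta [-0.0015  0.0018  0.2195] spin 0.1573569685735217
```

View pics/t1.png

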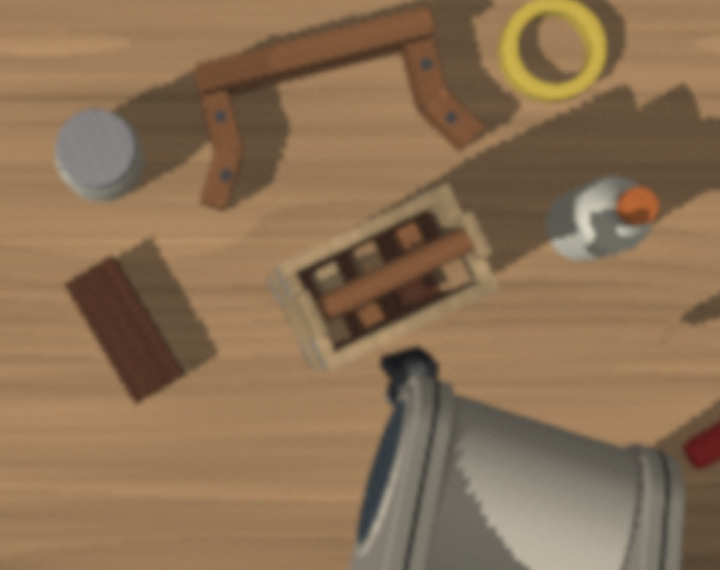

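View pics/s1.png

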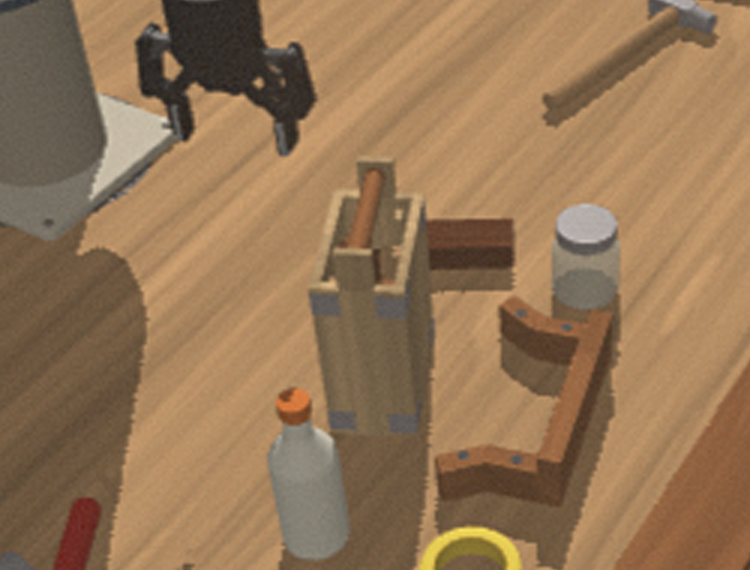

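```bash
python3 - <<'E'
from h import *
s=read_camera('side');st=get_state()
im=s['color'][125:190,190:260,::-1]
cv2.imwrite('pics/g.png',cv2.resize(im,None,fx=9,fy=9,interpolation=cv2.INTER_CUBIC))
P=st['tool_pos'];R=st['ee_rot']
def prof(u,v,yo=0):
    K=np.linalg.inv(s['camera_matrix']);d=s['R'].T@(K@np.array([u,v,1.]));o=-s['R'].T@s['t']
    n=R[:,1];k=((P+n*yo-o)@n)/(d@n);return R.T@(o+d*k-P)
for u,v in [(287,152),(297,120),(299,118),(313,108),(315,95),(312,75),(300,48),(180,138),(140,90),(137,50)]:
    print((u,v),prof(150+u/3,130+v/3)*1000)
E
```

```text
(287, 152) [ 50.1106   0.     -15.5411]
(297, 120) [ 63.7141   0.     -51.4178]
(299, 118) [ 65.7876   0.     -53.8244]
(313, 108) [ 79.6244  -0.     -66.3491]
(315, 95) [ 82.9689   0.     -79.9025]
(312, 75) [ 82.7029  -0.     -99.4677]
(300, 48) [  75.4898    0.     -124.14  ]
(180, 138) [-48.8833   0.     -12.6595]
(140, 90) [-77.0322  -0.     -58.2447]
(137, 50) [-71.1776  -0.     -99.3194]
```

View pics/g.png

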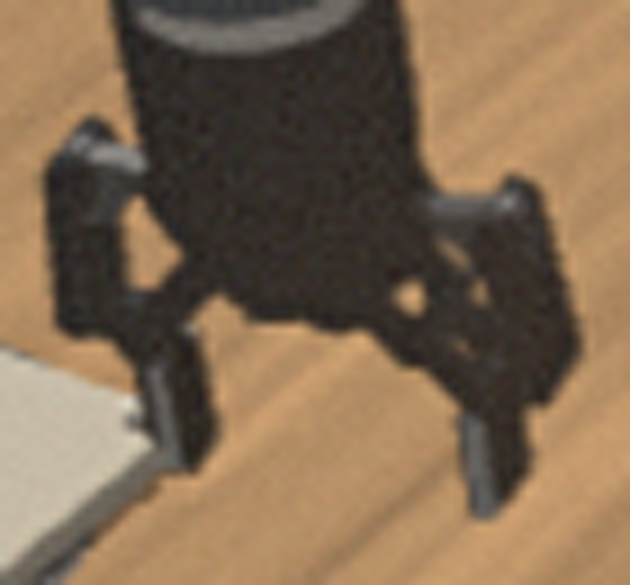

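```bash
python3 - <<'E'
from h import *
plan(-.287,.028,-.006)
E
```

```text
world [ 0.3744 -0.127  -0.006 ] delta [-0.0287 -0.0006  0.2374] spin -0.1632542286857561
```

Call:
{"op": "drive_tool", "data": {
  "moves": [
    {"delta_pos": [-0.03,0,0.03],"spin": 0,"grip": -1},
    {"delta_pos": [-0.03,0,0.08],"spin": 0,"grip": -1},
    {"delta_pos": [-0.03,0,0.13],"spin": 0,"grip": -1},
    {"delta_pos": [-0.03,0,0.18],"spin": 0,"grip": -1},
    {"delta_pos": [-0.03,0,0.215],"spin": 0,"grip": -1},
    {"delta_pos": [-0.03,0,0.23],"spin": 0,"grip": -1},
    {"delta_pos": [-0.03,0,0.236],"spin": 0,"grip": -1},
    {"delta_pos": [-0.03,0,0.236],"spin": 0,"grip": -1}
  ]
}}

```text
t: 3.68
tool_pos: [0.3733, -0.1281, -0.0047]
ee_rot: [[0.965, 0.261, -0.0], [0.261, -0.965, 0.0], [-0.0, -0.0, -1.0]]
contact_force: [0.6, -0.2, -0.1]
gripper_width: 0.0856
```

```bash
python3 - <<'E'
from h import *
t=read_camera('top');s=read_camera('side')
ct=outline_of('crate','top')[0];cs=outline_of('crate','side')[0]
pc,i=fit([t,s],[ct['pixels'],cs['pixels']],CR,[.524,-.105,.45]);print('crate',pc,rel(pc),i)
st=get_state();print(rel(np.r_[st['tool_pos'][:2],0]))
overlay(t,[(CR,pc,(0,255,0))],'pics/t2.png',(250,180,490,370));overlay(s,[(CR,pc,(0,255,0))],'pics/s2.png',(150,130,400,320))
E
```

```text
Traceback (most recent call last):
IndexError: list index out of range
```

```bash
cat >> h.py <<'E'
def look(tag,p0):
    t=read_camera('top');s=read_camera('side');C=[];M=[]
    for c,n in((t,'top'),(s,'side')):
        for d in outline_of('crate',n)[:3]:
            o=sil(c,CR,p0);m=d['pixels'];iou=(o&m).sum()/(o|m).sum();print(n,round(d['p'],2),m.sum(),'iou0',round(iou,2))
            if iou>.3:C.append(c);M.append(m);break
    for c,m in zip(C,M):
        p,i=fit([c],[m],CR,p0);print('  single',rel(p),round(i,3))
    pc,i=fit(C,M,CR,p0) if C else (np.array(p0),0);print('crate world',pc,'REL',rel(pc),i/max(1,len(C)))
    st=get_state();print('t',st['t'],'tcp rel',rel(np.r_[st['tool_pos'][:2],np.arctan2(st['ee_rot'][1,0],st['ee_rot'][0,0])]),st['tool_pos'][2],'F',st['contact_force'])
    overlay(t,[(CR,pc,(0,255,0))],f'pics/t{tag}.png',(260,170,490,340));overlay(s,[(CR,pc,(0,255,0))],f'pics/s{tag}.png',(180,150,380,320))
E
python3 -c "
from h import *
look('2',[.524,-.105,.45])"
```

```text
top 0.92 2772 iou0 0.96
side 0.76 3111 iou0 0.97
  single [-0.1365  0.0079  0.1719] 0.975
  single [-0.1364  0.009   0.1878] 0.978
crate world [ 0.5246 -0.1067  0.4493] REL [-0.1368  0.0078  0.1813] 0.9712842258691126
t 4.025 tcp rel [-0.2878  0.0277 -0.0021] -0.004171722038973376 F [ 0.4214 -0.2039  0.5268]
```

View pics/s2.png

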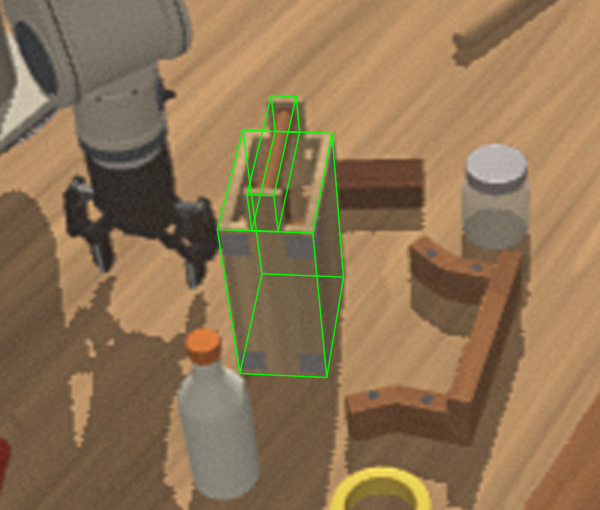

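View pics/t2.png

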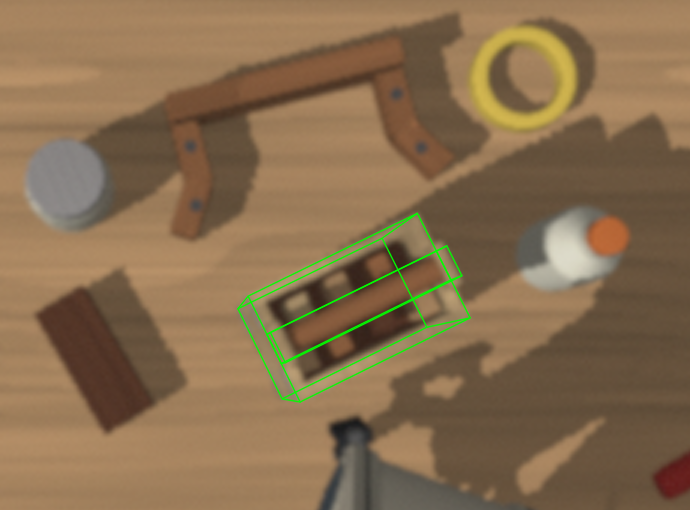

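Call:
{"op": "drive_tool", "data": {
  "moves": [
    {"delta_pos": [0.01,0,0],"spin": 0,"grip": -1},
    {"delta_pos": [0.02,0,0],"spin": 0,"grip": -1},
    {"delta_pos": [0.025,0,0],"spin": 0,"grip": -1},
    {"delta_pos": [0.03,0,0],"spin": 0,"grip": -1},
    {"delta_pos": [0.034,0,0],"spin": 0,"grip": -1},
    {"delta_pos": [0.038,0,0],"spin": 0,"grip": -1},
    {"delta_pos": [0.042,0,0],"spin": 0,"grip": -1},
    {"delta_pos": [0.046,0,0],"spin": 0,"grip": -1},
    {"delta_pos": [0.046,0,0],"spin": 0,"grip": -1}
  ]
}}

```text
t: 5.15
tool_pos: [0.4147, -0.1144, -0.0054]
ee_rot: [[0.965, 0.263, -0.006], [0.263, -0.965, 0.002], [-0.005, -0.003, -1.0]]
contact_force: [-6.6, -1.2, -2.4]
gripper_width: 0.0851
```

```bash
python3 -c "
from h import *
look('3',[.53,-.105,.42])"
```

```text
top 0.56 2747 iou0 0.88
side 0.58 3194 iou0 0.88
  single [-0.1273  0.0085  0.0775] 0.975
  single [-0.1274  0.0105  0.0913] 0.959
crate world [ 0.5334 -0.1025  0.3546] REL [-0.1272  0.0095  0.0866] 0.9605802793697662
t 5.35 tcp rel [-0.2448  0.0294 -0.0017] -0.005369971912088357 F [-6.2673 -1.2464 -2.3597]
```

View pics/s3.png

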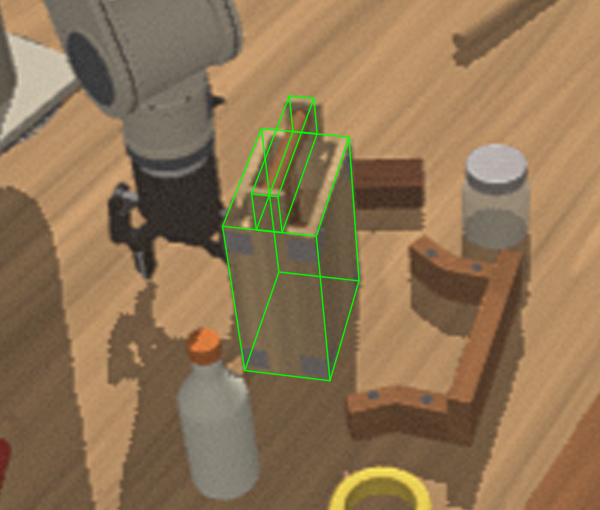

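Call:
{"op": "drive_tool", "data": {
  "moves": [
    {"delta_pos": [0.004,0,0],"spin": 0,"grip": -1},
    {"delta_pos": [0.008,0,0],"spin": 0,"grip": -1},
    {"delta_pos": [0.012,0,0],"spin": 0,"grip": -1},
    {"delta_pos": [0.015,0,0],"spin": 0,"grip": -1},
    {"delta_pos": [0.015,0,0],"spin": 0,"grip": -1}
  ]
}}

```text
t: 5.98
tool_pos: [0.4279, -0.1102, -0.0056]
ee_rot: [[0.965, 0.263, -0.008], [0.263, -0.965, 0.002], [-0.007, -0.004, -1.0]]
contact_force: [-7.4, 1.3, -0.3]
gripper_width: 0.0853
```

```bash
python3 -c "
from h import *
look('4',[.545,-.1,.25])"
```

```text
top 0.69 2682 iou0 0.96
side 0.77 3386 iou0 0.96
  single [-0.115   0.0087 -0.0062] 0.964
  single [-0.1157  0.0125 -0.0165] 0.968
crate world [ 0.5449 -0.1001  0.2642] REL [-0.1155  0.0088 -0.0038] 0.9636617774745722
t 6.175 tcp rel [-0.231   0.0301 -0.0016] -0.005601536730554319 F [-8.7689  1.0167 -0.1724]
```

Call:
{"op": "drive_tool", "data": {
  "moves": [
    {"delta_pos": [0.004,0,0],"spin": 0,"grip": -1},
    {"delta_pos": [0.008,0,0],"spin": 0,"grip": -1},
    {"delta_pos": [0.01,0,0],"spin": 0,"grip": -1},
    {"delta_pos": [0.0,0,0],"spin": 0,"grip": -1},
    {"delta_pos": [-0.015,0,0],"spin": 0,"grip": -1},
    {"delta_pos": [-0.015,0,0],"spin": 0,"grip": -1}
  ]
}}

```text
t: 6.92
tool_pos: [0.4162, -0.1154, -0.0047]
ee_rot: [[0.965, 0.262, -0.001], [0.262, -0.965, 0.0], [-0.001, -0.001, -1.0]]
contact_force: [-0.2, -0.5, -0.5]
gripper_width: 0.0854
```

```bash
python3 -c "
from h import *
look('5',[.553,-.1,.2])"
```

```text
top 0.84 2660 iou0 0.92
side 0.7 3233 iou0 0.91
  single [-0.1071  0.0071  0.0079] 0.946
  single [-0.1067  0.0117  0.0071] 0.943
crate world [ 0.5547 -0.0987  0.2715] REL [-0.1057  0.0076  0.0035] 0.9386728626503413
t 7.125 tcp rel [-0.2416  0.0274 -0.0023] -0.00453667085409537 F [0.1136 0.9885 0.0337]
```

View pics/t5.png

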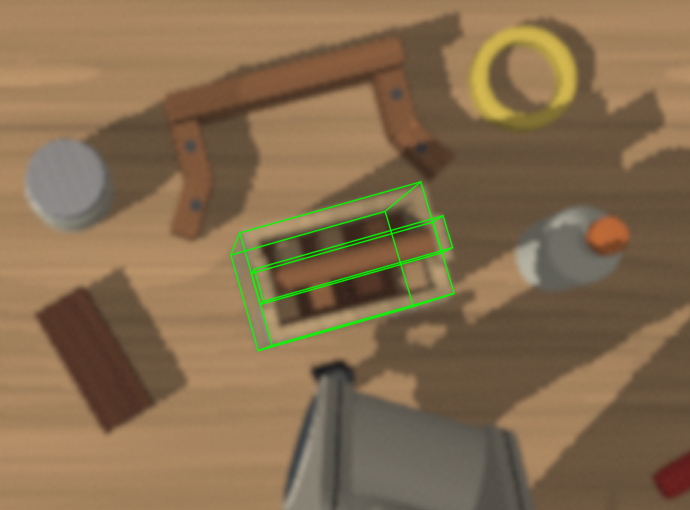

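```bash
python3 - <<'E'
from h import *
t=read_camera('top');s=read_camera('side')
d=outline_of('crate','top')[0];ds=outline_of('crate','side')[0]
best=[]
for a in np.arange(-.12,.06,.02):
    p,i=fit([t,s],[d['pixels'],ds['pixels']],CR,[.5535,-.0975,BAYP[2]+a]);best.append((i,*rel(p)))
best.sort();print(np.array(best[-4:]));pc=b2w(*best[-1][1:3])
im=cv2.resize(t['color'][220:300,320:430,::-1],None,fx=7,fy=7,interpolation=cv2.INTER_CUBIC)
cv2.imwrite('pics/t5z.png',im)
E
```

```text
[[ 1.9195 -0.1061  0.0078 -0.0198]
 [ 1.9197 -0.1064  0.0079 -0.0225]
 [ 1.92   -0.1064  0.0079 -0.0227]
 [ 1.9205 -0.106   0.008  -0.0193]]
```

View pics/t5z.png

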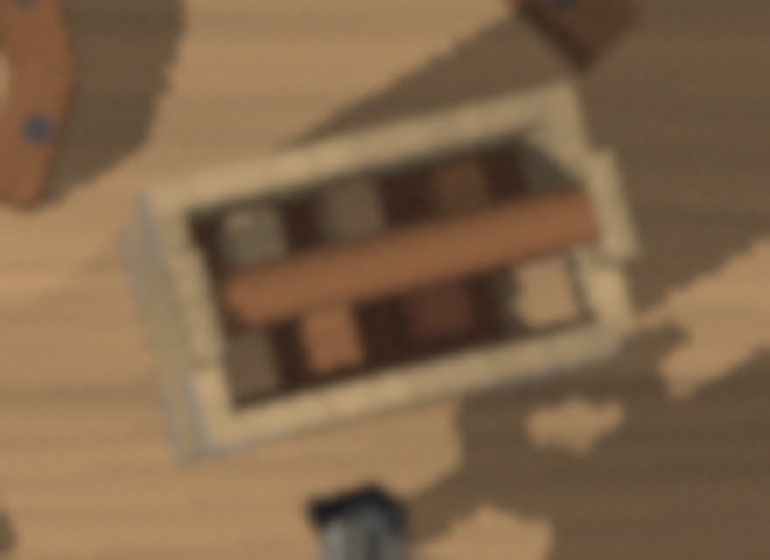

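Call:
{"op": "drive_tool", "data": {
  "moves": [
    {"delta_pos": [0.0,0.019,0],"spin": 0,"grip": -1},
    {"delta_pos": [0.01,0.019,0],"spin": 0,"grip": -1},
    {"delta_pos": [0.016,0.019,0],"spin": 0,"grip": -1},
    {"delta_pos": [0.02,0.019,0],"spin": 0,"grip": -1},
    {"delta_pos": [0.025,0.0195,0],"spin": 0,"grip": -1},
    {"delta_pos": [0.031,0.02,0],"spin": 0,"grip": -1},
    {"delta_pos": [0.038,0.0205,0],"spin": 0,"grip": -1},
    {"delta_pos": [0.045,0.021,0],"spin": 0,"grip": -1},
    {"delta_pos": [0.052,0.0215,0],"spin": 0,"grip": -1},
    {"delta_pos": [0.058,0.022,0],"spin": 0,"grip": -1},
    {"delta_pos": [0.063,0.0225,0],"spin": 0,"grip": -1},
    {"delta_pos": [0.063,0.0225,0],"spin": 0,"grip": -1}
  ]
}}

```text
t: 8.82
tool_pos: [0.4805, -0.1194, -0.0056]
ee_rot: [[0.965, 0.264, -0.008], [0.264, -0.965, 0.002], [-0.007, -0.004, -1.0]]
contact_force: [-8.6, -2.3, -0.6]
gripper_width: 0.085
```

```bash
python3 -c "
from h import *
look('6',np.r_[b2w(-.065,.006),.25])"
```

```text
top 0.7 2803 iou0 0.92
side 0.81 3346 iou0 0.95
  single [-0.0672  0.0049  0.0178] 0.948
  single [-0.0676  0.0071  0.0162] 0.965
crate world [ 0.5924 -0.0905  0.2851] REL [-0.0671  0.0055  0.0171] 0.955744596214368
t 9.025 tcp rel [-0.1828  0.0072 -0.0014] -0.005671071629274521 F [-7.0954 -2.1225 -0.6746]
```

View pics/t6.png

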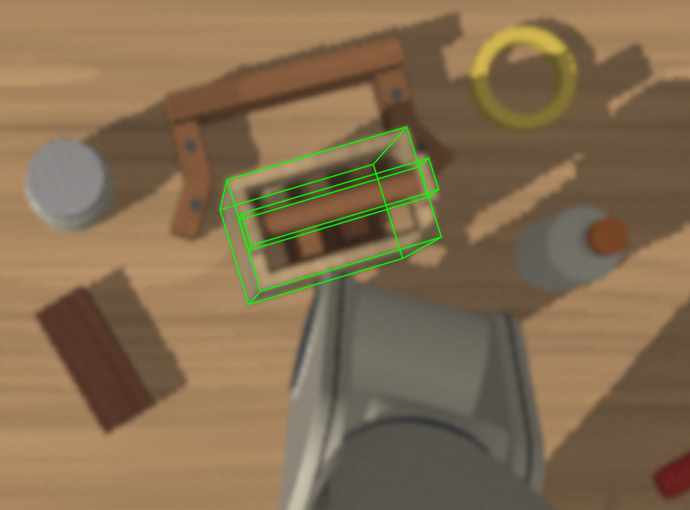

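Call:
{"op": "drive_tool", "data": {
  "moves": [
    {"delta_pos": [0.006,0.0,0],"spin": 0,"grip": -1},
    {"delta_pos": [0.012,0.0,0],"spin": 0,"grip": -1},
    {"delta_pos": [0.018,0.001,0],"spin": 0,"grip": -1},
    {"delta_pos": [0.024,0.001,0],"spin": 0,"grip": -1},
    {"delta_pos": [0.03,0.001,0],"spin": 0,"grip": -1},
    {"delta_pos": [0.035,0.001,0],"spin": 0,"grip": -1},
    {"delta_pos": [0.04,0.002,0],"spin": 0,"grip": -1},
    {"delta_pos": [0.045,0.002,0],"spin": 0,"grip": -1},
    {"delta_pos": [0.05,0.002,0],"spin": 0,"grip": -1},
    {"delta_pos": [0.055,0.002,0],"spin": 0,"grip": -1},
    {"delta_pos": [0.055,0.002,0],"spin": 0,"grip": -1}
  ]
}}

```text
t: 10.4
tool_pos: [0.5342, -0.1071, -0.0059]
ee_rot: [[0.965, 0.263, -0.008], [0.263, -0.965, 0.001], [-0.007, -0.003, -1.0]]
contact_force: [-6.8, -0.7, -2.3]
gripper_width: 0.0855
```

```bash
python3 -c "
from h import *
look('7',np.r_[b2w(-.012,.004),.26])"
```

```text
top 0.56 2951 iou0 0.92
side 0.57 3112 iou0 0.91
  single [-0.0124  0.003  -0.0012] 0.934
  single [-0.0143  0.0128  0.0059] 0.925
crate world [ 0.6459 -0.0785  0.2669] REL [-0.0124  0.0029 -0.0011] 0.9253822365803634
t 10.6 tcp rel [-0.1277  0.0049 -0.0014] -0.0059385882343842775 F [-6.3227 -0.4671 -1.6669]
```

View pics/t7.png

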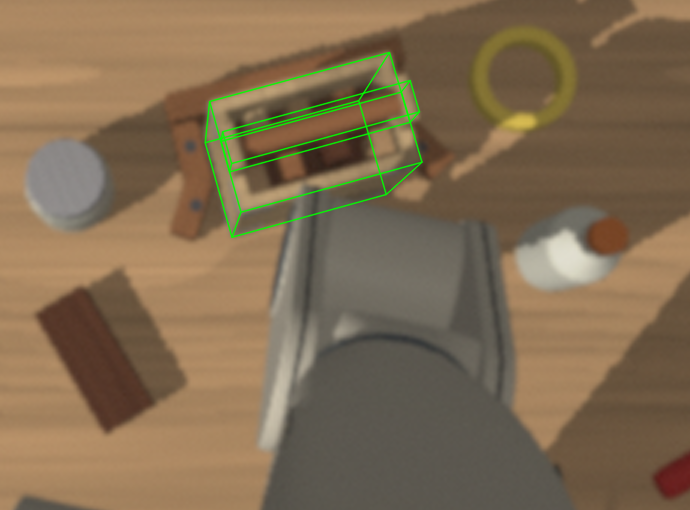

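View pics/s7.png

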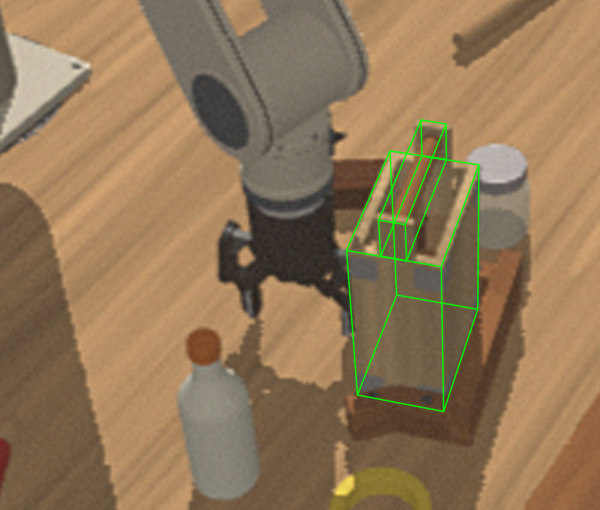

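Call:
{"op": "drive_tool", "data": {
  "moves": [
    {"delta_pos": [0.004,0.0,0],"spin": 0,"grip": -1},
    {"delta_pos": [0.007,0.0,0],"spin": 0,"grip": -1},
    {"delta_pos": [0.009,0.0,0],"spin": 0,"grip": -1},
    {"delta_pos": [0.011,0.0,0],"spin": 0,"grip": -1},
    {"delta_pos": [0.011,0.0,0],"spin": 0,"grip": -1}
  ]
}}

```text
t: 11.22
tool_pos: [0.5442, -0.1043, -0.006]
ee_rot: [[0.965, 0.263, -0.009], [0.263, -0.965, 0.001], [-0.008, -0.004, -1.0]]
contact_force: [-9.0, -3.0, -0.5]
gripper_width: 0.0856
```

Call:
{"op": "drive_tool", "data": {
  "moves": [
    {"delta_pos": [0.0015,0.0,0],"spin": 0,"grip": -1},
    {"delta_pos": [0.003,0.0,0],"spin": 0,"grip": -1},
    {"delta_pos": [0.003,0.0,0],"spin": 0,"grip": -1}
  ]
}}

```text
t: 11.6
tool_pos: [0.545, -0.1033, -0.0064]
ee_rot: [[0.965, 0.263, -0.012], [0.263, -0.965, 0.002], [-0.012, -0.005, -1.0]]
contact_force: [-14.7, -3.7, 2.4]
gripper_width: 0.0853
```

```bash
python3 -c "
from h import *
look('8',np.r_[b2w(-.002,.004),.26])"
```

```text
top 0.63 2937 iou0 0.9
side 0.67 3038 iou0 0.87
  single [-0.0005  0.003  -0.0231] 0.915
  single [-0.0026  0.012   0.0063] 0.896
crate world [ 0.657  -0.0741  0.2676] REL [-0.0005  0.0042 -0.0004] 0.8946428101313688
t 11.8 tcp rel [-0.1163  0.0057 -0.0017] -0.006404521645203453 F [-15.5688  -2.8751   1.1945]
```

View pics/t8.png

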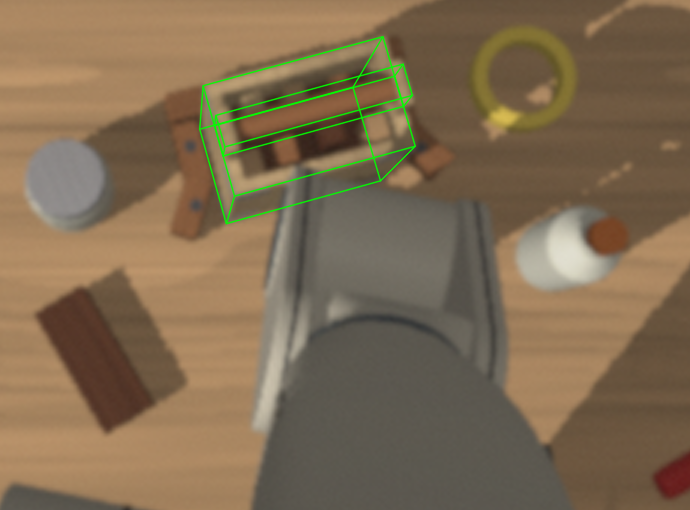

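View pics/s8.png

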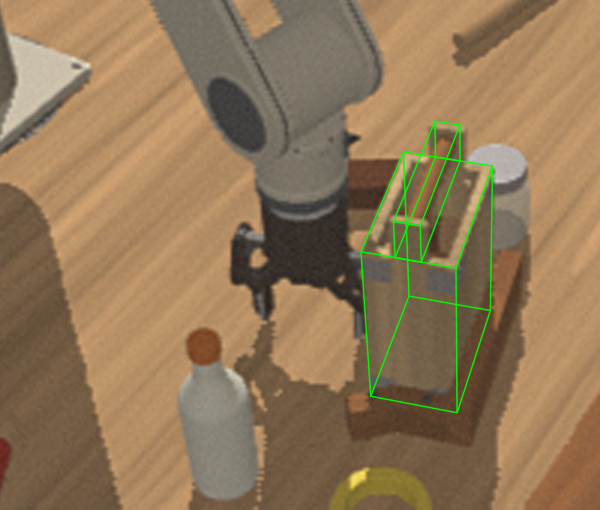

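Call:
{"op": "drive_tool", "data": {
  "moves": [
    {"delta_pos": [0.002,0.0,0],"spin": 0,"grip": -1},
    {"delta_pos": [0.004,0.0,0],"spin": 0,"grip": -1},
    {"delta_pos": [0.004,0.0,0],"spin": 0,"grip": -1}
  ]
}}

```text
t: 12.18
tool_pos: [0.5452, -0.102, -0.0066]
ee_rot: [[0.965, 0.263, -0.019], [0.263, -0.965, 0.003], [-0.018, -0.008, -1.0]]
contact_force: [-28.4, -4.3, 11.3]
gripper_width: 0.0851
```

Call:
{"op": "drive_tool", "data": {
  "moves": [
    {"delta_pos": [-0.004,0.0,0],"spin": 0,"grip": -1},
    {"delta_pos": [-0.01,0.0,-0.002],"spin": 0,"grip": -1},
    {"delta_pos": [-0.03,0.0,-0.004],"spin": 0,"grip": -1},
    {"delta_pos": [-0.06,0.0,-0.01],"spin": 0,"grip": -1},
    {"delta_pos": [-0.09,0.0,-0.01],"spin": 0,"grip": -1},
    {"delta_pos": [-0.12,0.0,-0.01],"spin": 0,"grip": -1},
    {"delta_pos": [-0.12,0.0,-0.01],"spin": 0,"grip": -1}
  ]
}}

```text
t: 13.05
tool_pos: [0.4379, -0.1347, 0.0055]
ee_rot: [[0.965, 0.262, -0.001], [0.262, -0.965, 0.0], [-0.001, -0.001, -1.0]]
contact_force: [1.4, -0.5, 0.6]
gripper_width: 0.0854
```

```bash
python3 - <<'E'
from h import *
look('9',np.r_[b2w(-.002,.004),.26])
t=read_camera('top')
cv2.imwrite('pics/t9z.png',cv2.resize(t['color'][165:265,305:420,::-1],None,fx=6,fy=6,interpolation=cv2.INTER_CUBIC))
for k,h in(('glue',.05),('tape',.012),('jar',.0425),('offcut',.015)):
    for d in outline_of(k,'top')[:1]:print(k,d['p'],unproj(t,d['box'][:2],h))
E
```

```text
top 0.92 3047 iou0 0.94
side 0.88 2997 iou0 0.86
  single [ 0.0006  0.0025 -0.0257] 0.954
  single [-0.0027  0.0151 -0.0126] 0.887
crate world [ 0.6583 -0.0749  0.2589] REL [ 0.0005  0.0031 -0.0091] 0.912376475308337
t 13.25 tcp rel [-0.2246  0.0027 -0.0017] 0.005572535883657411 F [-0.1152  0.5593 -0.1371]
glue 0.72 [ 0.575  -0.2875  0.05  ]
tape 0.59 [ 0.7171 -0.2683  0.012 ]
jar 0.87 [0.6231 0.1053 0.0425]
offcut 0.93 [0.4878 0.0868 0.015 ]
```

View pics/t9.png

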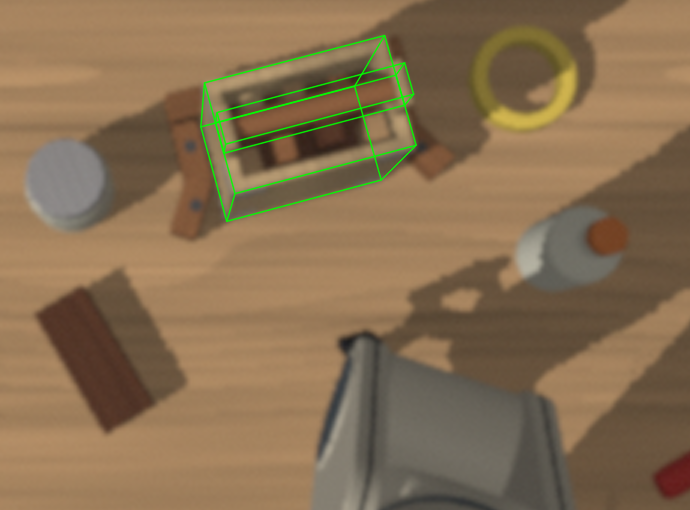

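View pics/s9.png

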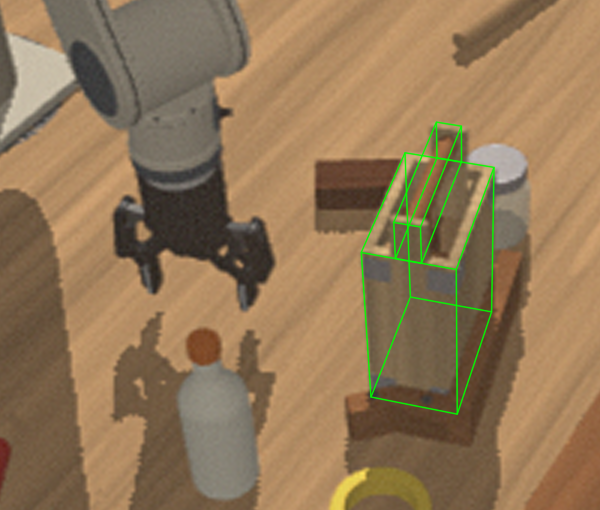

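View pics/t9z.png

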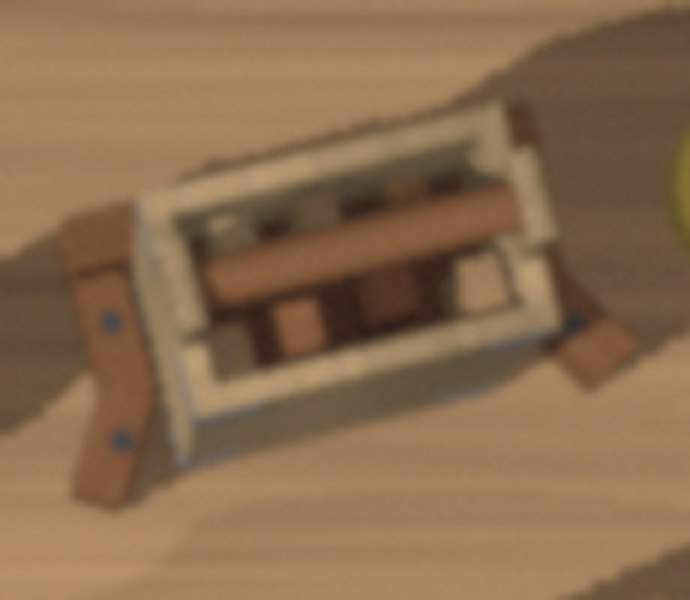

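```bash
python3 -c "
from rig import *
print(hand_in())"
```

```text
the job is handed in; nothing more can be done
None
```

I pushed the crate home into its bay and handed the job in at about 13.5 s of the 38 s allowed; `hand_in()` gives no verdict.

**How it was pushed:** I used the back of one open finger, with the grasp point about 15 mm above the bench. The first pushes were off-centre, to turn the crate square, and the rest were centred. I then pressed it against the stop with about 28 N, backed straight off, and left the gripper clear with the force reading near zero.

**Where the crate stands:** these figures come from fitting the crate's outline in the last pictures.

| | Combined fit | Limit |
|---|---|---|
| Along the bay | +0.5 mm from home | -8 to +6 mm |
| Off centre line | about +3 mm | 12 mm |
| Angle to square | about -0.01 rad | 0.08 rad |

- **Force check:** the finger stopped advancing while the push force climbed, which fits the crate being against the stop.
- **Upright:** it looked upright in every picture, but I did not measure its tilt or height.
- **Other things:** the glue bottle, tape, jar and offcut measured within about 5 mm of where they started. I did not re-measure the mallet, driver or mug, but the arm only passed over that area at height.

**Checks that disagreed:** the side camera alone put the crate 15 mm off the centre line, outside the limit. The cleats hide its base in that view and the fit was poorer (0.89). The cleats also leave only 8 mm of play a side, so I trusted the top view, which gave 2.5 mm and -0.026 rad.

**Contact height:** the finger's knuckle sticks out further than its tip, so contact was probably at the knuckle, about 55 to 60 mm up. That height is an estimate from the pictures.

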